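# Load the wire dereeler and check its tension slide

### The arm

A 6-joint arm with a two-finger parallel gripper is mounted at the origin on the work surface. World frame = base frame: x ahead of the robot, y to its left, z up, the work surface at z = 0. Lengths are in m, angles in rad, forces in N, time in s.
With the tool pointing down it reaches from about 0.25 to 0.725 m from the base axis. Payload 4 kg.
Tool frame: the origin (TCP) lies at the very end of the fingers, on their centre line; the grasp point (between the pads) lies 19 mm behind it; z points along the fingers, y is the line along which they close (so a half turn about z gives the same grasp; the last joint's range is limited). The gripper opens to 85 mm and grips with 20 to 120 N. Pads are 22 mm wide; open, the fingers measure 114 mm over their backs; the gripper's body (76 mm by 85 mm) begins 54 mm behind the grasp point. The pads swing forward as they close: fully open they stand 13 mm farther back than shut.
Start: joints at [1.338, 0.241, 0.005, 1.335, 0, 1.571], TCP at [0.115, 0.487, 0.231] pointing down, gripper open.
Joint ranges: [-2.72, 2.72], [-1.05, 1.87], [-1.09, 1.28], [-1.99, 2.15], [-1.42, 1.44], [-3.14, 3.14]. Speed limits (rad/s): [2.79, 2.79, 3.14, 3.14, 3.14, 3.14].

### API

Orientations are given as a unit quaternion [x, y, z, w].
In Python, from workcell import monitor, viewer, job gives the robot as it stands.
- The arm moves only by the tool arm_command, never from a script. Its argument "increments" is a list of rows, each an object of numbers: "dx", "dy", "dz": the shift along the tool's x, y, z in cm; "wx", "wy", "wz": the turn, a rotation vector about the tool's x, y, z in rad; "grip": the finger opening in cm, from 0 to 8.54. In form: [{"dx": .., "dy": .., "dz": .., "wx": .., "wy": .., "wz": .., "grip": ..}, ...]. A call has 1 to 10 rows; each row is the pose to reach, as a shift and turn from the pose commanded when the call began, along the tool's axes at that moment; what a row does not reach only later rows make up. A row lasts 1/10 s, in which the tool goes at most 50 mm and 8.59 degrees, less where a joint would pass 70% of its speed; a pose out of reach is approached as far as the arm can. A call with a gripper value outside its range is refused whole. The fingers move at their own pace and stop on an object; the grip force is fixed at half the most. Time passes only in rows, so rows that repeat a pose let the fingers close. It gives the time, the measured TCP pose, the force, the opening and the grip force at its end, in the units of the state.
- monitor.get_obs(): the state, without advancing time (a new reading comes with each control period).
- viewer.camera(name): name is "scene" or "top" or "wrist"; returns (picture, depth): 420x560x3 uint8, red, green, blue; 420x560 float32, m along the optical axis (not along the pixel's ray), 0 where there is no reading.
- viewer.get_calibration(name): a dict with "fovy" (degrees; the focal length in pixels is half the picture's height over the tangent of half this angle, whatever the lens; pixels are square), "cx", "cy" (the principal point, pixels), "view" (4x4, takes a point from world to camera coordinates). Camera axes: x right, y up, looking along -z (the intrinsics and any distortion apply to the point x, -y, -z); pixel columns grow to the right and rows downward; lengths in m; the calibration is good to about 2 mm. A picture is of the moment at which its call begins: read the wrist's pose just before it. get_calibration takes no time and is no camera call; for the wrist camera it gives the pose at the moment of the call.
- job.job_done(): hands the job in; it is judged then, once.
The state is a dict: "clock": time; "joint_pos": joint angles; "joint_vel": joint speeds; "tau": joint torques, N m; "eef_pos": TCP position; "tool_rot": TCP orientation; "ft_force": force on the tool from outside, world axes, zero at the start; "ft_torque": the same for the moment, N m; "grip_width": finger opening in m; "grasp_force": force on a finger pad.
Only numpy, scipy, OpenCV 4.12 (cv2) and the standard library are available. Lean on these libraries where they do the work, as an engineer would, in place of code of your own. Each camera call takes 0.05 s, during which the arm holds its last target. There are 200 camera calls.

### The job

Get the wire dereeler ready for the next job: put the full spool of wire (not the bare one) down over its upright spindle until it sits flat on the felt disc, lowering it rather than letting it drop. Also check the sprung tension slide: draw it out by its stirrup until the pointer lines up with the set clip on the scale, without overdrawing, keep it there for about a second, then ease it back fully home without letting it snap. Leave the clip's setting and the other things on the bench as they are.

Things in the scene. Friction and masses are not known exactly. Their poses are not given: they have to be found in the camera images.
- dereeler: Wire dereeler bolted to the bench: grey base plate 240 x 210 x 12 mm. Origin: centre of the plate's underside; x: the way the slide is drawn out; z up. In its frame (mm): spindle at (-45, 52); guide post (30, 52); readout box 55 x 85 at (85, 52), 56 tall; rail along x on y = -55, 40 wide, x -110 to 125, top 32 high; spring tube on the rail, x -118 to -30, top 60 high
- disc (a point): centre of the felt disc's top (60 mm diameter, 24 mm above the bench), where the spool's underside must sit. The steel spindle, 13 mm in diameter, rises 88 mm from this point, its last 10 mm tapered
- guide_post (a point): top of the dereeler's guide post, a 10 mm steel rod 112 mm tall that stands 75 mm from the spindle axis, with a small ceramic eyelet at the top; keep fingers clear of it
- slide (a joint): how far the sprung carriage is drawn out (m): 0 is fully home against its stop, 0.092 the hard limit. The spring pulls it home with about 1.5 N at home, growing 1.2 N per 10 mm; let go when drawn, it snaps back
- pointer (a point): tip of the carriage's pointer over the scale plate (graduated every 5 mm). It moves with the carriage along the dereeler's x
- clip_line (a point): line on the set clip, a small dark steel clip 9 x 14 x 12 mm on the outer edge of the scale plate, somewhere between 40 and 75 mm of draw. When pointer and clip are in line, both have the same dereeler x and the two points coincide. It sits firmly by friction and should not be shifted
- stirrup_bar (a point): middle of the crossbar of the carriage's stirrup, a level U-shaped pull handle of 8 mm rod, its axis 70 mm above the bench. The crossbar lies across the dereeler's x, 85 mm ahead of the pointer. The opening between crossbar and carriage block, 58 mm along x and 64 mm across, is open from above, with the rail top (32 mm high) below; fingertips let down into it can draw the bar along +x
- full_spool: the full wire spool, standing on its flange: two black flanges 56 mm in diameter and 5 mm thick, wound nearly full (51 mm diameter) with copper wire; 65 mm tall, bore 18 mm right through, about 0.3 to 0.5 kg. Origin: centre of its underside, z along its axis (up)
- bare_spool: an empty spool of the same flanges, height and bore, but showing only its thin 25 mm core between the flanges; stands close beside the full one; bystander. Origin: centre of its underside
- tip_tin: round open steel tin of brass wool, 68 mm in diameter, 38 mm tall, close beside the full spool; bystander. Origin: centre of its underside
- multimeter: multimeter lying on its back, 185 x 88 x 46 mm; bystander. Origin: centre of its underside, x along its length
- board_a: circuit board with heatsink, 150 x 100 mm, up to 36 mm tall; bystander. Origin: centre, on the bench
- board_b: smaller circuit board with heatsink, 120 x 85 mm, up to 36 mm tall; bystander. Origin: centre, on the bench
- solder_reel: wide reel of solder lying flat, 90 mm in diameter, 42 mm tall; bystander. Origin: centre of its underside
- screwdriver: screwdriver with black handle, 190 mm long, lying on the bench; bystander. x along its length

How it is judged:
On the way:
1. the slide is drawn out and kept with its pointer within 5 mm of the clip's line for 0.8 s (x of pointer in the frame of clip_line between -0.005 and 0.005 m), for 0.8 s.
At the end, for the whole second after the job is handed in: The full spool stands released and at rest on the dereeler's spindle, upright and flat on the felt disc (axis within 5 mm, underside within 3 mm of the disc); the tension slide is fully home again (within 3 mm); the set clip is where it was (within 4 mm) (value of joint slide below 0.003 m and horizontal distance between full_spool and disc below 0.005 m and z of full_spool in the frame of disc between -0.003 and 0.003 m and angle between full_spool's own z axis and vertical below 0.06 rad and linear speed of full_spool below 0.02 m/s and distance of clip_line from where it was at the start of the episode below 0.004 m); the robot touches nothing.
It fails at once if the slide is overdrawn: its pointer goes more than 10 mm past the clip's line (x of pointer in the frame of clip_line above 0.01 m).
It fails at once if the slide snaps back: it runs home faster than 0.35 m/s (velocity of joint slide below -0.35 m/s).
It fails at once if the full spool is dropped: it moves faster than 0.6 m/s while no finger touches it (linear speed of full_spool above 0.6 m/s and contact force between the fingers and full_spool below 0.05 N).
It fails at once if the set clip is shifted by more than 4 mm (distance of clip_line from where it was at the start of the episode above 0.004 m).
It fails at once if another thing on the bench is shifted by more than 30 mm, or the bare spool or the tin is tipped over (distance of any of bare_spool, tip_tin, multimeter, board_a, board_b, solder_reel, screwdriver from where it was at the start of the episode above 0.03 m or angle between any of bare_spool, tip_tin's own z axis and vertical above 0.5 rad).
It also fails if it takes over 58 s, if anything falls off the work surface, if the arm or the gripper's body presses on something with over 40 N, if the wrist force passes 120 N, or if a joint passes its speed limit or range.

## Working session

There is one attempt and no reset: what is moved stays moved. The work goes in short steps, Python scripts to look and compute and a tool call to move; the robot and the scene stay as the last step left them, time stands still between calls to the robot, and variables do not carry over. Pictures are saved under pics/ and viewed, at most 10 in all, crops included, and the job is handed in when it is done.

Besides the shell and the picture viewer there is one more tool, called after ">>>" as name(argument=value, ...), one argument or row to a line, values as JSON. arm_command: Moves the arm, as the interface text tells. Its arguments: {"type":"object","properties":{"increments":{"type":"array","items":{"type":"object","properties":{"dx":{"type":"number"},"dy":{"type":"number"},"dz":{"type":"number"},"wx":{"type":"number"},"wy":{"type":"number"},"wz":{"type":"number"},"grip":{"type":"number"}}}}},"required":["increments"]}

```bash
mkdir -p pics; ls; cat > h.py <<'E'
import numpy as np, cv2
from workcell import monitor, viewer, job
def snap(n,f=None):
    c=viewer.get_calibration(n); im,d=viewer.camera(n)
    if f: cv2.imwrite('pics/'+f,im[:,:,::-1])
    return im,d,c
def world(c,d,u,v):
    f=210/np.tan(np.radians(c['fovy'])/2); z=d
    p=np.array([(u-c['cx'])*z/f,-(v-c['cy'])*z/f,-z*np.ones_like(z),np.ones_like(z)])
    return (np.linalg.inv(c['view'])@p.reshape(4,-1))[:3].T
def plane(c,u,v,h):
    a=world(c,np.array(1.),u,v)[0]; o=np.linalg.inv(c['view'])[:3,3]
    return o+(a-o)*(h-o[2])/(a[2]-o[2])
E
python3 - <<'E'
from h import *
for n in('top','scene'):
    im,d,c=snap(n,n+'0.png'); np.savez(n+'0.npz',im=im,d=d,view=c['view'],fovy=c['fovy'],cx=c['cx'],cy=c['cy']); print(c, d.min(),d.max())
o=monitor.get_obs(); print(o)
E
```

```text
pics
{'fovy': 43.44070359866802, 'cx': 269.68010923694266, 'cy': 203.43827985632936, 'view': array([[ 0.01405955, -0.99986246, -0.00879758, -0.03719198],
       [ 0.98234195,  0.01217047,  0.18669808, -0.61369056],
       [-0.18656533, -0.01126713,  0.98237795, -1.25509401],
       [ 0.        ,  0.        ,  0.        ,  1.        ]])} 0.0 2.3369777
{'fovy': 45.897019573657545, 'cx': 273.06606244504735, 'cy': 205.47146852944954, 'view': array([[ 0.33968313,  0.9405159 ,  0.00672419, -0.19715422],
       [-0.64170939,  0.22652549,  0.73273137,  0.30783675],
       [ 0.6876223 , -0.25321146,  0.68048477, -1.72488978],
       [ 0.        ,  0.        ,  0.        ,  1.        ]])} 0.0 3.9997835
{'clock': 0.1, 'joint_pos': array([ 1.33799151e+00,  2.41350431e-01,  3.87406004e-03,  1.33518146e+00,
       -2.35946181e-05,  1.57078636e+00]), 'joint_vel': array([-0.00019397, -0.00109311,  0.00185189,  0.00029764, -0.00174261,
       -0.00064549]), 'tau': array([-5.42790658e-04, -3.73140442e+01,  2.53008682e+01,  1.08855122e-02,
       -4.15740624e-05,  4.48038151e-06]), 'eef_pos': array([0.11523365, 0.48597381, 0.23050134]), 'tool_rot': array([ 1.16134713e-01,  9.93233035e-01, -9.25820814e-04, -9.63841477e-05]), 'ft_force': array([ 0.02827262,  0.07262228, -0.23894654]), 'ft_torque': array([-0.02722601, -0.03498533,  0.03967217]), 'grasp_force': 0.0, 'grip_width': 0.08529876049025363}
```

View pics/top0.png

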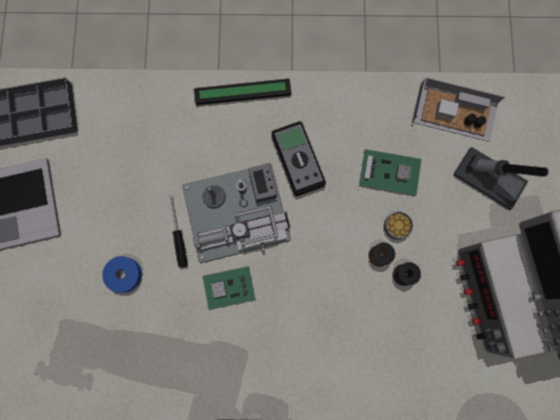

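View pics/scene0.png

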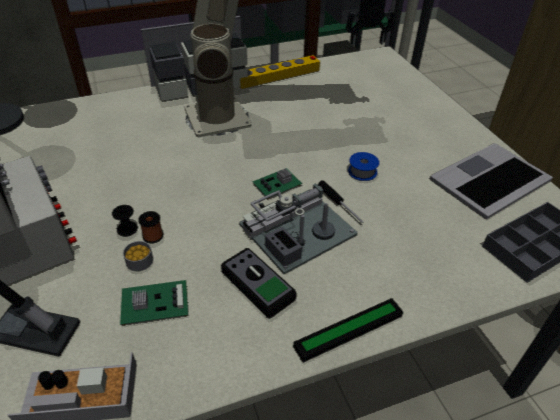

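Top: the dereeler plate spans about (185–290, 167–262), with the spindle near (212,193), the box near (263,182) and the rail at the lower edge. The full spool is at about (381,254), the bare one at (407,273) and the tin at (399,225).

```bash
python3 - <<'E'
from h import *
Z=np.load('top0.npz'); c={k:Z[k] for k in('view','fovy','cx','cy')}; d=Z['d']; im=Z['im']
v,u=np.mgrid[:420,:560]; P=world(c,d,u,v).reshape(420,560,3)
np.save('P.npy',P)
# bench height check
print('bench z',[P[r,k].round(4) for r,k in((300,150),(330,330),(200,340),(120,330))])
for n,(a,b) in dict(full=(381,254),bare=(407,273),tin=(399,225)).items():
    w=P[b-16:b+17,a-16:a+17].reshape(-1,3); 
    h=w[:,2]; m=h>(0.055 if n!='tin' else .03); print(n,h.max().round(4),m.sum(),w[m].mean(0).round(4),((w[m].min(0)+w[m].max(0))/2).round(4),np.ptp(w[m],0).round(3))
# plate: height 8-16mm
R=P[150:280,170:305]; m=((R[...,2]>.007)&(R[...,2]<.09)).astype(np.uint8)
n,l,s,_=cv2.connectedComponentsWithStats(m); k=1+s[1:,4].argmax(); print(s[k])
pl=R[(l==k)&(R[...,2]<.017)][:,:2]
r=cv2.minAreaRect((pl*1000).astype(np.float32)); print(r, np.median(R[(l==k)&(R[...,2]<.017)][:,2]))
t=R[(R[...,2]>.09)]; print('tall',t.round(3)[:30])
cr=im[155:275,170:310,::-1]; cv2.imwrite('pics/c1.png',cv2.resize(cr,None,fx=5,fy=5,interpolation=cv2.INTER_CUBIC)*1)
E
```

```text
bench z [array([ 3.738e-01,  2.696e-01, -1.000e-04]), array([ 0.3068, -0.1828,  0.    ]), array([ 0.6358, -0.2108,  0.0034]), array([ 0.3692, -0.0439,  1.3472])]
full 1.3472 382 [ 0.4911 -0.3026  0.0856] [ 0.4452 -0.1886  0.7011] [0.152 0.289 1.292]
bare 1.3472 405 [ 0.4465 -0.3622  0.0783] [ 0.4268 -0.2189  0.7016] [0.115 0.35  1.291]
tin 1.3472 360 [ 0.5632 -0.3463  0.0642] [ 0.4851 -0.2152  0.6886] [0.232 0.343 1.317]
[  12   14  109   99 7319]
((600.0742797851562, 55.62713623046875), (212.878662109375, 250.274658203125), 14.014538764953613) 0.012487643555900596
tall [[ 0.369 -0.044  1.347]
 [ 0.369 -0.044  1.347]
 [ 0.369 -0.044  1.347]
 [ 0.369 -0.044  1.347]
 [ 0.369 -0.044  1.347]
 [ 0.369 -0.044  1.347]
 [ 0.369 -0.044  1.347]
 [ 0.369 -0.044  1.347]
 [ 0.369 -0.044  1.347]
 [ 0.369 -0.044  1.347]
 [ 0.369 -0.044  1.347]
 [ 0.369 -0.044  1.347]
 [ 0.369 -0.044  1.347]
 [ 0.369 -0.044  1.347]
 [ 0.369 -0.044  1.347]
 [ 0.369 -0.044  1.347]
 [ 0.369 -0.044  1.347]
 [ 0.369 -0.044  1.347]
 [ 0.369 -0.044  1.347]
 [ 0.662  0.045  0.114]
 [ 0.663  0.043  0.111]
 [ 0.661  0.047  0.111]
 [ 0.66   0.045  0.112]
 [ 0.66   0.042  0.114]
 [ 0.66   0.04   0.112]
 [ 0.369 -0.044  1.347]
 [ 0.657  0.047  0.117]
 [ 0.658  0.045  0.112]
 [ 0.657  0.042  0.116]
 [ 0.656  0.04   0.119]]
```

View pics/c1.png

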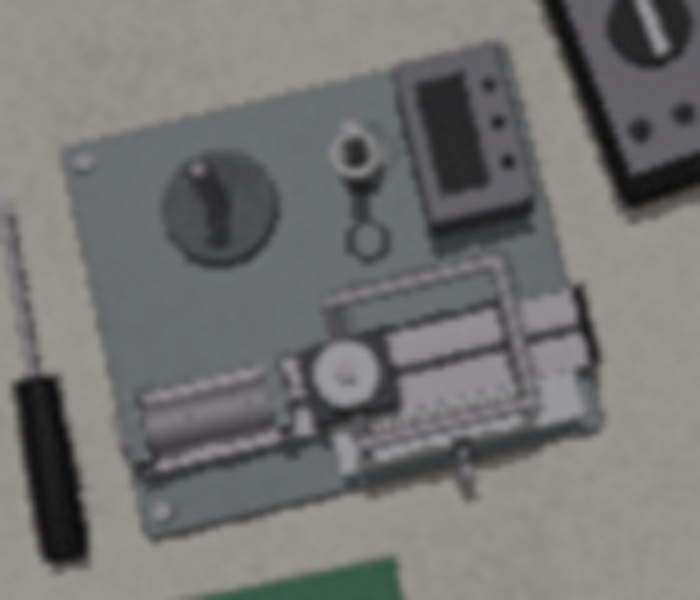

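The plate is rotated by about 14°. In the crop, the disc is at (220,208), the post top at (355,152), the stirrup crossbar near (515,335) and the clip near (465,455). Next I'll get numeric positions.

```bash
python3 - <<'E'
from h import *
Z=np.load('top0.npz'); c={k:Z[k] for k in('view','fovy','cx','cy')}; P=np.load('P.npy')
for n,(a,b),h0,h1 in (('full',(381,254),.055,.075),('bare',(407,273),.055,.075),('tin',(399,225),.03,.045)):
    w=P[b-22:b+23,a-22:a+23].reshape(-1,3); m=(w[:,2]>h0)&(w[:,2]<h1)
    cc,r=cv2.minEnclosingCircle((w[m][:,:2]*1000).astype(np.float32)); print(n,m.sum(),w[m].mean(0).round(4),cc,r)
# dereeler frame from far plate edges (back, left) using colour: plate corners in crop
for n,p in dict(BL=(65,148),FL=(150,540),disc=(220,208)).items(): print(n,plane(c,p[0]/5+170-.4,p[1]/5+155-.4,.012 if n!='disc' else .024).round(4))
for n,p,h in (('post',(355,150),.112),('barR',(505,262),.07),('barF',(530,405),.07),('clip',(465,455),.04),('boxA',(400,65),.056),('boxB',(503,40),.056),('boxC',(533,205),.056)): print(n,plane(c,p[0]/5+170-.4,p[1]/5+155-.4,h).round(4))
cw=viewer.get_calibration('wrist'); T=np.linalg.inv(cw['view']); print(cw['fovy'],cw['cx'],cw['cy'],T.round(4))
E
```

```text
full 444 [ 0.4867 -0.3129  0.0655] (477.7029113769531, -322.47625732421875) 49.01091003417969
bare 497 [ 0.4546 -0.3566  0.0655] (465.8160705566406, -353.274169921875) 51.052242279052734
tin 352 [ 0.5677 -0.3532  0.035 ] (568.3488159179688, -353.4954833984375) 34.2094841003418
BL [0.6709 0.1986 0.012 ]
FL [0.4684 0.1464 0.012 ]
disc [0.6376 0.1154 0.024 ]
post [0.649  0.0408 0.112 ]
barR [ 0.6029 -0.0316  0.07  ]
barF [ 0.5322 -0.0448  0.07  ]
clip [ 0.5105 -0.0128  0.04  ]
boxA [0.706 0.023 0.056]
boxB [ 0.7196 -0.0289  0.056 ]
boxC [ 0.6346 -0.0451  0.056 ]
67.98227213323632 279.0462551540348 208.29742592256736 [[ 0.2305 -0.9255 -0.3003  0.0374]
 [ 0.9731  0.2187  0.073   0.5046]
 [-0.0019 -0.3091  0.951   0.3724]
 [ 0.      0.      0.      1.    ]]
```

>>> arm_command(
  increments=[
    {"dx":-57.5,"dy":-36.4,"dz":0,"wz":1.11,"grip":0},
    {"dx":-57.5,"dy":-36.4,"dz":0,"wz":1.11,"grip":0},
    {"dx":-57.5,"dy":-36.4,"dz":0,"wz":1.11,"grip":0},
    {"dx":-57.5,"dy":-36.4,"dz":0,"wz":1.11,"grip":0},
    {"dx":-57.5,"dy":-36.4,"dz":0,"wz":1.11,"grip":0},
    {"dx":-57.5,"dy":-36.4,"dz":0,"wz":1.11,"grip":0},
    {"dx":-57.5,"dy":-36.4,"dz":0,"wz":1.11,"grip":0},
    {"dx":-57.5,"dy":-36.4,"dz":0,"wz":1.11,"grip":0},
    {"dx":-57.5,"dy":-36.4,"dz":0,"wz":1.11,"grip":0},
    {"dx":-57.5,"dy":-36.4,"dz":0,"wz":1.11,"grip":0},
  ],
)

```text
validation failed for argument at $.in...
```

>>> arm_command(
  increments=[
    {"dx":-57.5,"dy":-36.4,"dz":0.0,"wx":0.0,"wy":0.0,"wz":1.11,"grip":0.0},
    {"dx":-57.5,"dy":-36.4,"dz":0.0,"wx":0.0,"wy":0.0,"wz":1.11,"grip":0.0},
    {"dx":-57.5,"dy":-36.4,"dz":0.0,"wx":0.0,"wy":0.0,"wz":1.11,"grip":0.0},
    {"dx":-57.5,"dy":-36.4,"dz":0.0,"wx":0.0,"wy":0.0,"wz":1.11,"grip":0.0},
  ],
)

```text
clock: 0.5
eef_pos: [0.2557, 0.3418, 0.2309]
tool_rot: [0.407, 0.914, -0.0, -0.0]
ft_force: [0.8, 0.3, -0.5]
grip_width: 0.0282
grasp_force: 0.0
```

>>> arm_command(
  increments=[
    {"dx":-48.0,"dy":1.7,"dz":0.0,"wx":0.0,"wy":0.0,"wz":0.51,"grip":0.0},
    {"dx":-48.0,"dy":1.7,"dz":0.0,"wx":0.0,"wy":0.0,"wz":0.51,"grip":0.0},
    {"dx":-48.0,"dy":1.7,"dz":0.0,"wx":0.0,"wy":0.0,"wz":0.51,"grip":0.0},
    {"dx":-48.0,"dy":1.7,"dz":0.0,"wx":0.0,"wy":0.0,"wz":0.51,"grip":0.0},
    {"dx":-48.0,"dy":1.7,"dz":0.0,"wx":0.0,"wy":0.0,"wz":0.51,"grip":0.0},
    {"dx":-48.0,"dy":1.7,"dz":0.0,"wx":0.0,"wy":0.0,"wz":0.51,"grip":0.0},
    {"dx":-48.0,"dy":1.7,"dz":0.0,"wx":0.0,"wy":0.0,"wz":0.51,"grip":0.0},
    {"dx":-48.0,"dy":1.7,"dz":0.0,"wx":0.0,"wy":0.0,"wz":0.51,"grip":0.0},
    {"dx":-48.0,"dy":1.7,"dz":0.0,"wx":0.0,"wy":0.0,"wz":0.51,"grip":0.0},
    {"dx":-48.0,"dy":1.7,"dz":0.0,"wx":0.0,"wy":0.0,"wz":0.51,"grip":0.0},
  ],
)

```text
clock: 1.5
eef_pos: [0.5923, -0.0033, 0.2302]
tool_rot: [0.623, 0.782, -0.0, -0.0]
ft_force: [-0.4, 1.0, 0.7]
grip_width: 0.0001
grasp_force: 0.0
```

```bash
python3 - <<'E'
from h import *
o=monitor.get_obs(); print(o['clock'],o['eef_pos'],o['tool_rot'],o['ft_force'])
im,d,c=snap('wrist'); np.savez('w1.npz',im=im,d=d,**{k:c[k] for k in('view','fovy','cx','cy')})
cv2.imwrite('pics/w1.png',cv2.resize(cv2.convertScaleAbs(im[:,:,::-1],alpha=1.3),(800,600),interpolation=cv2.INTER_CUBIC))
E
```

```text
1.5 [ 0.59226195 -0.00330186  0.23021561] [ 6.23181029e-01  7.82077496e-01 -4.33273799e-04 -8.48126036e-05] [-0.35349446  1.03673859  0.71764526]
```

View pics/w1.png

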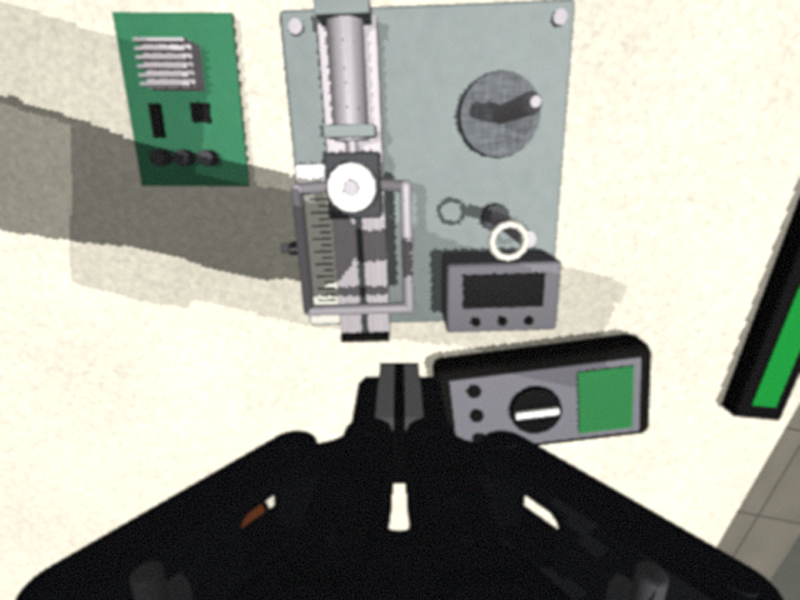

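Wrist view (800 px wide): stirrup crossbar from (308,312) to (410,305), clip at (290,247), white pointer flag at (310,172), disc centre (498,114), spindle tip (535,100), post eyelet (510,240).

```bash
python3 - <<'E'
from h import *
Z=np.load('w1.npz'); c={k:Z[k] for k in('view','fovy','cx','cy')}; d=Z['d']; im=Z['im']
v,u=np.mgrid[:420,:560]; P=world(c,d,u,v).reshape(420,560,3)
s=.7
def at(n,x,y,r=2):
    u0,v0=int(x*s),int(y*s); w=P[v0-r:v0+r+1,u0-r:u0+r+1].reshape(-1,3); print(n,'depthz',np.percentile(w[:,2],[5,50,95]).round(4))
at('clip',290,247);at('ptr',310,172);at('bar',358,309);at('disc',480,125);at('scale',320,240);at('spt',535,101,1);at('plate',450,180)
for n,x,y,h in (('TL',282,12,.012),('TR',573,3,.012),('disc',498,114,.024),('spindle',535,101,.112),('post',510,240,.112),('bar',358,308,.07),('barL',308,311,.07),('barR',411,305,.07),('knob',352,187,.07),('clip',290,247,.04),('ptr',310,172,.04)):
    print(n,plane(c,x*s-.15,y*s-.15,h).round(4))
# disc: ellipse fit of points with z 20-28mm nearby
g=cv2.cvtColor(im,cv2.COLOR_RGB2GRAY)
m=(P[...,2]>.019)&(P[...,2]<.03)&(u>310)&(u<390)&(v>40)&(v<120)
w=P[m]; print('disc',m.sum(),cv2.minEnclosingCircle((w[:,:2]*1000).astype(np.float32)))
cr=im[90:240,180:320,::-1]; cv2.imwrite('pics/w1c.png',cv2.resize(cv2.convertScaleAbs(cr,alpha=1.0),None,fx=4,fy=4,interpolation=cv2.INTER_CUBIC))
E
```

```text
clip depthz [0.0337 0.0374 0.0397]
ptr depthz [0.0307 0.0315 0.0329]
bar depthz [0.0714 0.0727 0.0741]
disc depthz [0.0221 0.0231 0.0251]
scale depthz [0.0301 0.0316 0.0326]
spt depthz [0.1107 0.1117 0.1121]
plate depthz [0.0103 0.0112 0.0129]
TL [0.4723 0.1477 0.012 ]
TR [0.67   0.1986 0.012 ]
disc [0.6376 0.1163 0.024 ]
spindle [0.639  0.1163 0.112 ]
post [0.6485 0.0412 0.112 ]
bar [ 0.5687 -0.0359  0.07  ]
barL [ 0.534  -0.0462  0.07  ]
barR [ 0.6053 -0.0251  0.07  ]
knob [0.5482 0.0464 0.07  ]
clip [ 0.5084 -0.0103  0.04  ]
ptr [0.5142 0.0471 0.04  ]
disc 2252 ((639.7277221679688, 116.3626708984375), 29.765121459960938)
```

View pics/w1c.png

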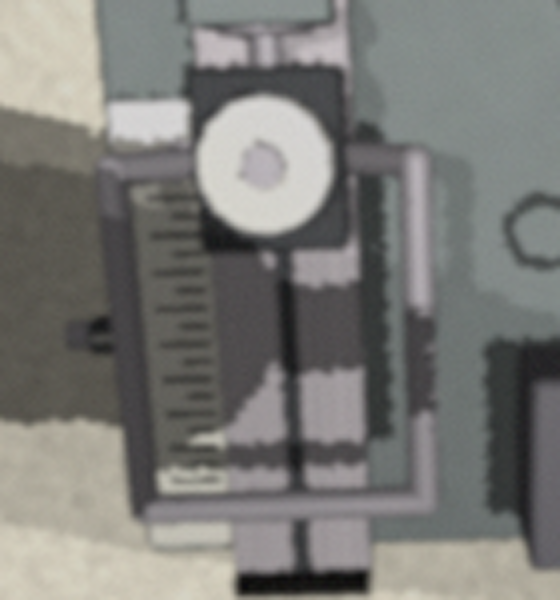

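>>> arm_command(
  increments=[
    {"dx":0.6,"dy":-3.3,"dz":3.0,"wx":0.0,"wy":0.0,"wz":-0.025,"grip":0.0},
    {"dx":0.6,"dy":-3.3,"dz":6.0,"wx":0.0,"wy":0.0,"wz":-0.025,"grip":0.0},
    {"dx":0.6,"dy":-3.3,"dz":10.0,"wx":0.0,"wy":0.0,"wz":-0.025,"grip":0.0},
    {"dx":0.6,"dy":-3.3,"dz":13.0,"wx":0.0,"wy":0.0,"wz":-0.025,"grip":0.0},
    {"dx":0.6,"dy":-3.3,"dz":13.0,"wx":0.0,"wy":0.0,"wz":-0.025,"grip":0.0},
    {"dx":0.6,"dy":-3.3,"dz":13.0,"wx":0.0,"wy":0.0,"wz":-0.025,"grip":0.0},
  ],
)

```text
clock: 2.15
eef_pos: [0.5567, -0.0017, 0.1013]
tool_rot: [0.612, 0.791, -0.0, -0.001]
ft_force: [0.9, 0.2, -0.2]
grip_width: -0.0001
grasp_force: 0.0
```

```bash
python3 - <<'E'
from h import *
o=monitor.get_obs(); print(o['clock'],o['eef_pos'],o['tool_rot'],o['ft_force'])
im,d,c=snap('wrist'); np.savez('w2.npz',im=im,d=d,**{k:c[k] for k in('view','fovy','cx','cy')})
cv2.imwrite('pics/w2.png',cv2.resize(cv2.convertScaleAbs(im[:,:,::-1],alpha=1.2),(800,600),interpolation=cv2.INTER_CUBIC))
E
```

```text
2.15 [ 0.55669635 -0.0016935   0.10125028] [ 6.12175731e-01  7.90721351e-01 -4.70569227e-04 -6.30337035e-04] [ 0.89702677  0.16202403 -0.21152793]
```

View pics/w2.png

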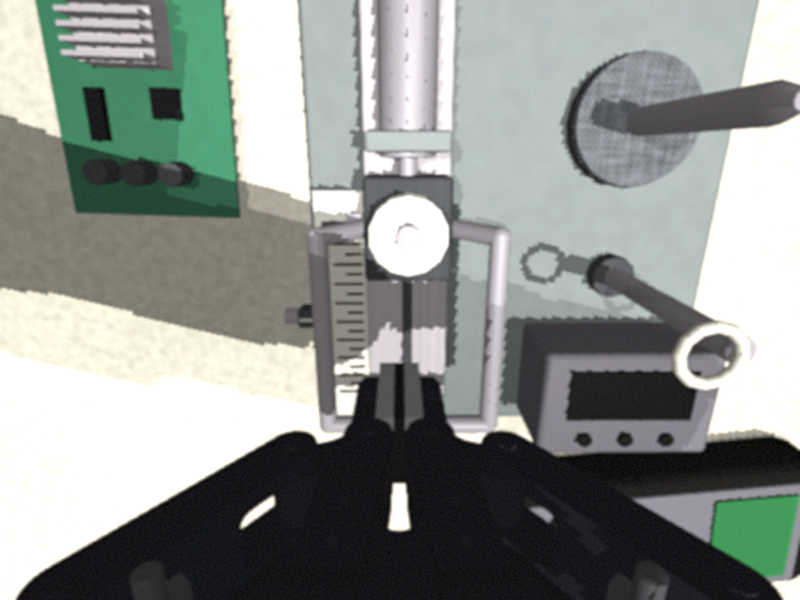

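Wrist at 0.10 m: the fingertips (400,365) are inside the stirrup opening, with the clip at (302,317) and the crossbar at y≈422. Descending now.

>>> arm_command(
  increments=[
    {"dx":0.0,"dy":0.0,"dz":2.5,"wx":0.0,"wy":0.0,"wz":0.0,"grip":0.0},
    {"dx":0.0,"dy":0.0,"dz":4.5,"wx":0.0,"wy":0.0,"wz":0.0,"grip":0.0},
    {"dx":0.0,"dy":0.0,"dz":5.5,"wx":0.0,"wy":0.0,"wz":0.0,"grip":0.0},
    {"dx":-0.5,"dy":0.0,"dz":5.6,"wx":0.0,"wy":0.0,"wz":0.0,"grip":0.0},
    {"dx":-1.0,"dy":0.0,"dz":5.6,"wx":0.0,"wy":0.0,"wz":0.0,"grip":0.0},
    {"dx":-1.5,"dy":0.0,"dz":5.6,"wx":0.0,"wy":0.0,"wz":0.0,"grip":0.0},
    {"dx":-2.0,"dy":0.0,"dz":5.6,"wx":0.0,"wy":0.0,"wz":0.0,"grip":0.0},
    {"dx":-2.5,"dy":0.0,"dz":5.6,"wx":0.0,"wy":0.0,"wz":0.0,"grip":0.0},
    {"dx":-3.0,"dy":0.0,"dz":5.6,"wx":0.0,"wy":0.0,"wz":0.0,"grip":0.0},
    {"dx":-3.5,"dy":0.0,"dz":5.6,"wx":0.0,"wy":0.0,"wz":0.0,"grip":0.0},
  ],
)

```text
clock: 3.2
eef_pos: [0.5665, -0.0355, 0.0458]
tool_rot: [0.612, 0.791, 0.001, 0.0]
ft_force: [1.7, 2.8, 2.9]
grip_width: 0.0001
grasp_force: 1.7
```

```bash
python3 - <<'E'
from h import *
o=monitor.get_obs(); print(o['clock'],o['eef_pos'],o['tool_rot'],o['ft_force'])
im,d,c=snap('wrist'); np.savez('w3.npz',im=im,d=d,**{k:c[k] for k in('view','fovy','cx','cy')})
cv2.imwrite('pics/w3.png',cv2.resize(cv2.convertScaleAbs(im[:,:,::-1],alpha=1.2),(800,600),interpolation=cv2.INTER_CUBIC))
E
```

```text
3.2 [ 0.56647929 -0.0355455   0.04584974] [6.12063927e-01 7.90807824e-01 8.50826823e-04 1.09445487e-04] [1.71819684 2.81941192 2.86255678]
```

View pics/w3.png

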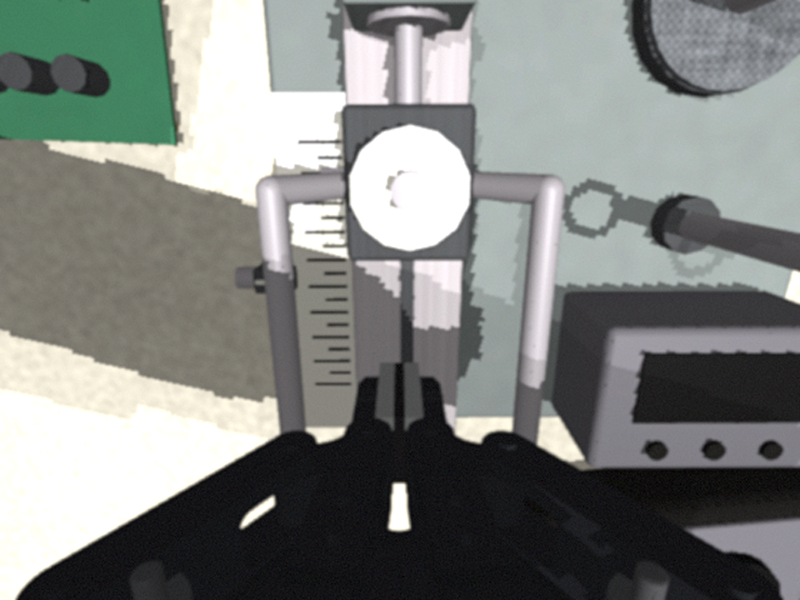

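The stirrup is now pulled. Its rear arms are at y≈187 (right arm 510,186), the knob at (410,187) and the clip at (255,278). The pointer is hidden under the stirrup's left arm.

```bash
cat >> h.py <<'E'
O=np.array([.5997,.0599]); ex=np.array([.247,-.969]); ey=np.array([.969,.247])
def dd(p): q=np.asarray(p)[:2]-O; return np.round([q@ex*1000,q@ey*1000],1)
E
python3 - <<'E'
from h import *
s=.7
for f,arm,clip,knobblk in (('w1',(394.6,184.6),(289,247.5),(352,187)),('w2',(475,230),(304,317),(408,234)),('w3',(510,186),(258,278),(410,187))):
    Z=np.load(f+'.npz'); c={k:Z[k] for k in('view','fovy','cx','cy')}
    v,u=np.mgrid[:420,:560]; P=world(c,Z['d'],u,v).reshape(420,560,3)
    q=lambda p,r=2:np.median(P[int(p[1]*s)-r:int(p[1]*s)+r+1,int(p[0]*s)-r:int(p[0]*s)+r+1].reshape(-1,3),0)
    print(f,'arm',dd(plane(c,arm[0]*s-.15,arm[1]*s-.15,.07)),q(arm)[2].round(4),'clip',dd(plane(c,clip[0]*s-.15,clip[1]*s-.15,.038)),q(clip)[2].round(4),'knob z',q(knobblk)[2].round(4),'knob',dd(plane(c,knobblk[0]*s-.15,knobblk[1]*s-.15,q(knobblk)[2])))
E
```

```text
w1 arm [ -0.4 -25. ] 0.0658 clip [  46.2 -107.1] 0.0372 knob z 0.0722 knob [  0.3 -53. ]
w2 arm [ -2.2 -28.1] 0.0627 clip [  46.3 -104.4] 0.0387 knob z 0.0725 knob [ -1.  -54.3]
w3 arm [ 12.6 -28.1] 0.0637 clip [  46.2 -105.7] 0.0385 knob z 0.0725 knob [ 12.7 -53.9]
```

>>> arm_command(
  increments=[
    {"dx":-0.4,"dy":0.0,"dz":0.0,"wx":0.0,"wy":0.0,"wz":0.0,"grip":0.0},
    {"dx":-0.8,"dy":0.0,"dz":0.0,"wx":0.0,"wy":0.0,"wz":0.0,"grip":0.0},
    {"dx":-1.2,"dy":0.0,"dz":0.0,"wx":0.0,"wy":0.0,"wz":0.0,"grip":0.0},
    {"dx":-1.6,"dy":0.0,"dz":0.0,"wx":0.0,"wy":0.0,"wz":0.0,"grip":0.0},
    {"dx":-2.0,"dy":0.0,"dz":0.0,"wx":0.0,"wy":0.0,"wz":0.0,"grip":0.0},
    {"dx":-2.4,"dy":0.0,"dz":0.0,"wx":0.0,"wy":0.0,"wz":0.0,"grip":0.0},
    {"dx":-2.7,"dy":0.0,"dz":0.0,"wx":0.0,"wy":0.0,"wz":0.0,"grip":0.0},
    {"dx":-3.0,"dy":0.0,"dz":0.0,"wx":0.0,"wy":0.0,"wz":0.0,"grip":0.0},
    {"dx":-3.2,"dy":0.0,"dz":0.0,"wx":0.0,"wy":0.0,"wz":0.0,"grip":0.0},
    {"dx":-3.2,"dy":0.0,"dz":0.0,"wx":0.0,"wy":0.0,"wz":0.0,"grip":0.0},
  ],
)

```text
clock: 4.25
eef_pos: [0.5742, -0.0659, 0.0455]
tool_rot: [0.612, 0.791, 0.001, -0.0]
ft_force: [-0.1, 8.1, 3.5]
grip_width: 0.0001
grasp_force: 3.2
```

```bash
python3 - <<'E'
from h import *
o=monitor.get_obs(); print(o['clock'],dd(o['eef_pos']),o['eef_pos'],o['tool_rot'],o['ft_force'])
im,d,c=snap('wrist'); np.savez('w4.npz',im=im,d=d,**{k:c[k] for k in('view','fovy','cx','cy')})
cv2.imwrite('pics/w4.png',cv2.resize(cv2.convertScaleAbs(im[:,:,::-1],alpha=1.2),(800,600),interpolation=cv2.INTER_CUBIC))
E
```

```text
4.25 [115.6 -55.8] [ 0.57418293 -0.06590098  0.04551382] [ 6.11971802e-01  7.90878836e-01  9.86930078e-04 -4.53738718e-04] [-0.14430772  8.06683083  3.53039056]
```

View pics/w4.png

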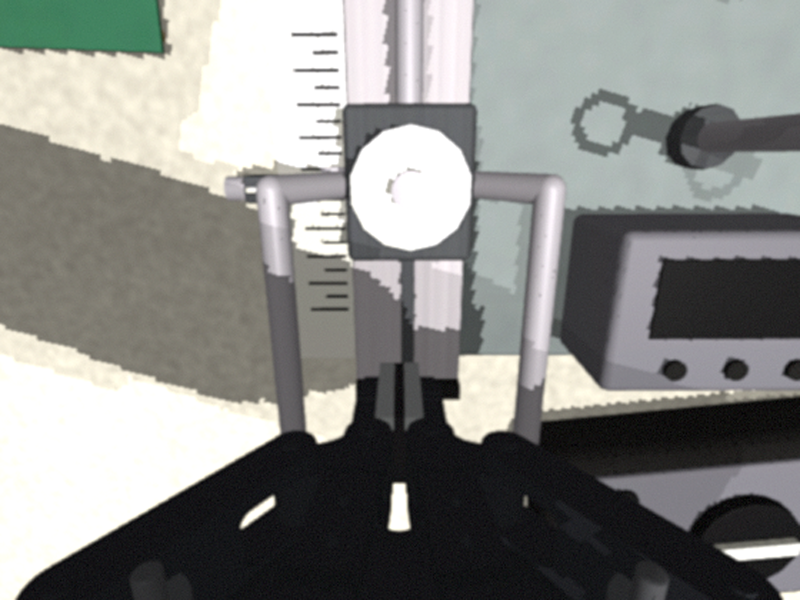

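Clip at (245,188), knob at (410,187). The two should be about 2 mm short of alignment, so I'll nudge and hold.

>>> arm_command(
  increments=[
    {"dx":-0.15,"dy":0.0,"dz":0.0,"wx":0.0,"wy":0.0,"wz":0.0,"grip":0.0},
    {"dx":-0.15,"dy":0.0,"dz":0.0,"wx":0.0,"wy":0.0,"wz":0.0,"grip":0.0},
    {"dx":-0.15,"dy":0.0,"dz":0.0,"wx":0.0,"wy":0.0,"wz":0.0,"grip":0.0},
    {"dx":-0.15,"dy":0.0,"dz":0.0,"wx":0.0,"wy":0.0,"wz":0.0,"grip":0.0},
    {"dx":-0.15,"dy":0.0,"dz":0.0,"wx":0.0,"wy":0.0,"wz":0.0,"grip":0.0},
    {"dx":-0.15,"dy":0.0,"dz":0.0,"wx":0.0,"wy":0.0,"wz":0.0,"grip":0.0},
    {"dx":-0.15,"dy":0.0,"dz":0.0,"wx":0.0,"wy":0.0,"wz":0.0,"grip":0.0},
    {"dx":-0.15,"dy":0.0,"dz":0.0,"wx":0.0,"wy":0.0,"wz":0.0,"grip":0.0},
    {"dx":-0.15,"dy":0.0,"dz":0.0,"wx":0.0,"wy":0.0,"wz":0.0,"grip":0.0},
    {"dx":-0.15,"dy":0.0,"dz":0.0,"wx":0.0,"wy":0.0,"wz":0.0,"grip":0.0},
  ],
)

```text
clock: 5.3
eef_pos: [0.5745, -0.0671, 0.0455]
tool_rot: [0.612, 0.791, 0.001, -0.001]
ft_force: [-0.2, 6.9, 3.8]
grip_width: 0.0001
grasp_force: 3.3
```

```bash
python3 - <<'E'
from h import *
s=.7
def rep(c,clip,kn,arm):
    print('clip',[dd(plane(c,clip[0]*s-.15,clip[1]*s-.15,h)) for h in(.034,.0385)],'knob',dd(plane(c,kn[0]*s-.15,kn[1]*s-.15,.0725)),'arm',dd(plane(c,arm[0]*s-.15,arm[1]*s-.15,.07)))
Z=np.load('w4.npz'); c={k:Z[k] for k in('view','fovy','cx','cy')}
rep(c,(245,188),(410,187),(510,186))
o=monitor.get_obs(); print(o['clock'],dd(o['eef_pos']),o['eef_pos'],o['ft_force'])
im,d,c=snap('wrist','w5raw.png'); np.savez('w5.npz',im=im,d=d,**{k:c[k] for k in('view','fovy','cx','cy')})
g=cv2.cvtColor(im,cv2.COLOR_RGB2GRAY); w4=cv2.cvtColor(Z['im'],cv2.COLOR_RGB2GRAY)
# clip shift w4->w5 by template
t=w4[118:148,152:182]; r=cv2.matchTemplate(g[100:170,140:200],t,cv2.TM_CCOEFF_NORMED); print(cv2.minMaxLoc(r),'expected loc (12,18)')
# exact clip depth points: raised above bench, left of the arm
v,u=np.mgrid[:420,:560]; P=world(c,d,u,v).reshape(420,560,3)
m=(P[...,2]>.024)&(P[...,2]<.06)&(u>150)&(u<186)&(v>100)&(v<160)
w=P[m]; D=np.array([dd(p) for p in w]); print(m.sum(),D.min(0),D.max(0),D.mean(0),np.percentile(w[:,2],[5,50,95]))
k=(P[...,2]>.071)&(P[...,2]<.08)&(u>240)&(u<335)&(v>80)&(v<180); D=np.array([dd(p) for p in P[k]]); print('knob',k.sum(),D.min(0),D.max(0))
E
```

```text
clip [array([  47.3, -108.4]), array([  47. , -106.9])] knob [ 44.1 -53.9] arm [ 43.9 -28.2]
5.3 [116.8 -55.8] [ 0.57449868 -0.06706566  0.04552407] [-0.16341811  6.89659763  3.84082781]
(-0.31054002046585083, 0.8736664652824402, (30, 20), (11, 15)) expected loc (12,18)
437 [  43.1 -115. ] [  51.8 -100. ] [  47.0409611  -108.09016018] [0.03382411 0.03700615 0.03923196]
knob 605 [ 41.6 -58.2] [ 51.1 -48.8]
```

>>> arm_command(
  increments=[
    {"dx":-0.1,"dy":0.0,"dz":0.0,"wx":0.0,"wy":0.0,"wz":0.0,"grip":0.0},
    {"dx":-0.1,"dy":0.0,"dz":0.0,"wx":0.0,"wy":0.0,"wz":0.0,"grip":0.0},
    {"dx":-0.1,"dy":0.0,"dz":0.0,"wx":0.0,"wy":0.0,"wz":0.0,"grip":0.0},
    {"dx":-0.1,"dy":0.0,"dz":0.0,"wx":0.0,"wy":0.0,"wz":0.0,"grip":0.0},
    {"dx":-0.1,"dy":0.0,"dz":0.0,"wx":0.0,"wy":0.0,"wz":0.0,"grip":0.0},
    {"dx":-0.1,"dy":0.0,"dz":0.0,"wx":0.0,"wy":0.0,"wz":0.0,"grip":0.0},
    {"dx":-0.1,"dy":0.0,"dz":0.0,"wx":0.0,"wy":0.0,"wz":0.0,"grip":0.0},
    {"dx":-0.1,"dy":0.0,"dz":0.0,"wx":0.0,"wy":0.0,"wz":0.0,"grip":0.0},
    {"dx":-0.1,"dy":0.0,"dz":0.0,"wx":0.0,"wy":0.0,"wz":0.0,"grip":0.0},
    {"dx":-0.1,"dy":0.0,"dz":0.0,"wx":0.0,"wy":0.0,"wz":0.0,"grip":0.0},
  ],
)

```text
clock: 6.35
eef_pos: [0.5747, -0.0679, 0.0455]
tool_rot: [0.612, 0.791, 0.001, -0.001]
ft_force: [0.5, 6.8, 3.4]
grip_width: -0.0003
grasp_force: 3.4
```

>>> arm_command(
  increments=[
    {"dx":0.5,"dy":0.0,"dz":0.0,"wx":0.0,"wy":0.0,"wz":0.0,"grip":0.0},
    {"dx":1.1,"dy":0.0,"dz":0.0,"wx":0.0,"wy":0.0,"wz":0.0,"grip":0.0},
    {"dx":1.8,"dy":0.0,"dz":0.0,"wx":0.0,"wy":0.0,"wz":0.0,"grip":0.0},
    {"dx":2.5,"dy":0.0,"dz":0.0,"wx":0.0,"wy":0.0,"wz":0.0,"grip":0.0},
    {"dx":3.2,"dy":0.0,"dz":0.0,"wx":0.0,"wy":0.0,"wz":0.0,"grip":0.0},
    {"dx":3.8,"dy":0.0,"dz":0.0,"wx":0.0,"wy":0.0,"wz":0.0,"grip":0.0},
    {"dx":4.3,"dy":0.0,"dz":0.0,"wx":0.0,"wy":0.0,"wz":0.0,"grip":0.0},
    {"dx":4.8,"dy":0.0,"dz":0.0,"wx":0.0,"wy":0.0,"wz":0.0,"grip":0.0},
    {"dx":5.3,"dy":0.0,"dz":0.0,"wx":0.0,"wy":0.0,"wz":0.0,"grip":0.0},
    {"dx":5.8,"dy":0.0,"dz":0.0,"wx":0.0,"wy":0.0,"wz":0.0,"grip":0.0},
  ],
)

```text
clock: 7.35
eef_pos: [0.5594, -0.0133, 0.045]
tool_rot: [0.613, 0.79, -0.001, -0.0]
ft_force: [0.5, -0.1, 0.4]
grip_width: 0.0
grasp_force: 0.0
```

```bash
python3 - <<'E'
from h import *
o=monitor.get_obs(); print(o['clock'],dd(o['eef_pos']),o['eef_pos'],o['ft_force'])
im,d,c=snap('wrist','w6.png')
v,u=np.mgrid[:420,:560]; P=world(c,d,u,v).reshape(420,560,3)
k=(P[...,2]>.071)&(P[...,2]<.08)&(u>220)&(u<350)&(v<200); D=np.array([dd(p) for p in P[k]]); print('knob',k.sum(),D.min(0),D.max(0),D.mean(0))
m=(P[...,2]>.034)&(P[...,2]<.045); D=np.stack([(P[...,:2]-O)@ex,(P[...,:2]-O)@ey],-1)*1000
m&=(abs(D[...,0]-47)<20)&(D[...,1]<-98)&(D[...,1]>-125); print('clip',m.sum(),D[m].min(0),D[m].max(0))
Z=np.load('top0.npz'); c={k:Z[k] for k in('view','fovy','cx','cy')}; P=np.load('P.npy')
for n,(a,b),h0,h1,R in (('full',(381,254),.055,.075,14),('bare',(407,273),.055,.075,14),('tin',(399,225),.03,.045,20)):
    w=P[b-R:b+R+1,a-R:a+R+1].reshape(-1,3); m=(w[:,2]>h0)&(w[:,2]<h1)
    cc,r=cv2.minEnclosingCircle((w[m][:,:2]*1000).astype(np.float32)); print(n,m.sum(),w[m].mean(0).round(4),cc,r)
E
```

```text
7.35 [ 61.  -57.1] [ 0.55941444 -0.01328132  0.044968  ] [ 0.47213723 -0.0683527   0.41245011]
knob 572 [ -4.2 -58.6] [  5.9 -49. ] [  0.74597902 -53.86783217]
clip 278 [  42.6703768  -114.47550502] [  52.01874285 -103.10976552]
full 376 [ 0.493  -0.3067  0.0654] (493.6829833984375, -307.1523742675781) 28.096681594848633
bare 387 [ 0.4461 -0.3668  0.0656] (455.8258056640625, -360.5101318359375) 39.151878356933594
tin 352 [ 0.5677 -0.3532  0.035 ] (568.3488159179688, -353.4954833984375) 34.2094841003418
```

The slide is home (knob back at its starting position) and the clip hasn't moved; I held it at about 46 mm of draw. Now for the spool.

>>> arm_command(
  increments=[
    {"dx":0.0,"dy":0.0,"dz":-5.0,"wx":0.0,"wy":0.0,"wz":0.0,"grip":0.0},
    {"dx":0.0,"dy":0.0,"dz":-10.0,"wx":0.0,"wy":0.0,"wz":0.0,"grip":0.0},
    {"dx":-3.0,"dy":-1.5,"dz":-14.0,"wx":0.0,"wy":0.0,"wz":0.14,"grip":0.0},
    {"dx":-26.8,"dy":-13.7,"dz":-15.5,"wx":0.0,"wy":0.0,"wz":1.645,"grip":8.5},
    {"dx":-26.8,"dy":-13.7,"dz":-15.5,"wx":0.0,"wy":0.0,"wz":1.645,"grip":8.5},
    {"dx":-26.8,"dy":-13.7,"dz":-15.5,"wx":0.0,"wy":0.0,"wz":1.645,"grip":8.5},
    {"dx":-26.8,"dy":-13.7,"dz":-15.5,"wx":0.0,"wy":0.0,"wz":1.645,"grip":8.5},
    {"dx":-26.8,"dy":-13.7,"dz":-15.5,"wx":0.0,"wy":0.0,"wz":1.645,"grip":8.5},
    {"dx":-26.8,"dy":-13.7,"dz":-15.5,"wx":0.0,"wy":0.0,"wz":1.645,"grip":8.5},
    {"dx":-26.8,"dy":-13.7,"dz":-15.5,"wx":0.0,"wy":0.0,"wz":1.645,"grip":8.5},
  ],
)

```text
clock: 8.4
eef_pos: [0.493, -0.3106, 0.2002]
tool_rot: [0.952, 0.306, -0.0, 0.001]
ft_force: [0.2, 0.7, 0.4]
grip_width: 0.0851
grasp_force: 0.0
```

```bash
cat >> h.py <<'E'
from scipy.spatial.transform import Rotation as Ro
def go(target,xang=None):
    """tool-axis shift (cm) and wz to reach a world TCP target with the tool straight down"""
    o=monitor.get_obs(); R=Ro.from_quat(o['tool_rot']).as_matrix()
    w=None
    if xang is not None:
        a=np.radians(xang); x=np.array([np.cos(a),np.sin(a),0]); z=np.array([0,0,-1.]); W=np.stack([x,np.cross(z,x),z],1)
        w=Ro.from_matrix(R.T@W).as_rotvec().round(3)
    print('t',round(o['clock'],2),'eef',o['eef_pos'].round(4),'xang',np.degrees(np.arctan2(R[1,0],R[0,0])).round(2),'shift cm',(R.T@(np.array(target)-o['eef_pos'])*100).round(2),'rot',w,'q6',o['joint_pos'][5].round(3),'w',o['grip_width'].round(4))
E
python3 -c "
from h import *
go([.4934,-.307,.2],10)"
```

```text
Traceback (most recent call last):
  File "h.py", line 24, in go
    print('t',round(o['clock'],2),'eef',o['eef_pos'].round(4),'xang',np.degrees(np.arctan2(R[1,0],R[0,0])).round(2),'shift cm',(R.T@(np.array(target)-o['eef_pos'])*100).round(2),'rot',w,'q6',o['joint_pos'][5].round(3),'w',o['grip_width'].round(4))
                                                                                                                                                                                                                              ^^^^^^^^^^^^^^^^^^^^^
AttributeError: 'float' object has no attribute 'round'
```

>>> arm_command(
  increments=[
    {"dx":0.0,"dy":0.0,"dz":0.0,"wx":0.0,"wy":0.0,"wz":0.45,"grip":8.5},
    {"dx":0.0,"dy":0.0,"dz":0.0,"wx":0.0,"wy":0.0,"wz":0.45,"grip":8.5},
    {"dx":0.0,"dy":0.0,"dz":0.0,"wx":0.0,"wy":0.0,"wz":0.45,"grip":8.5},
    {"dx":0.0,"dy":0.0,"dz":0.0,"wx":0.0,"wy":0.0,"wz":0.45,"grip":8.5},
    {"dx":0.0,"dy":0.0,"dz":0.0,"wx":0.0,"wy":0.0,"wz":0.45,"grip":8.5},
  ],
)

```text
clock: 8.9
eef_pos: [0.4942, -0.3068, 0.2001]
tool_rot: [0.996, 0.093, -0.0, 0.0]
ft_force: [-0.0, 0.5, -0.1]
grip_width: 0.0845
grasp_force: 0.0
```

```bash
sed -i "s/o\['grip_width'\].round(4)/round(o['grip_width'],4)/" h.py; python3 - <<'E'
from h import *
im,d,c=snap('wrist'); np.savez('w7.npz',im=im,d=d)
cv2.imwrite('pics/w7.png',cv2.resize(cv2.convertScaleAbs(im[:,:,::-1],alpha=1.2),(800,600),interpolation=cv2.INTER_CUBIC))
v,u=np.mgrid[:420,:560]; P=world(c,d,u,v).reshape(420,560,3)
for n,p in dict(full=(.4937,-.3072),bare=(.449,-.366)).items():
    m=(abs(P[...,2]-.065)<.006)&(np.hypot(P[...,0]-p[0],P[...,1]-p[1])<.036); w=P[m]
    cc,r=cv2.minEnclosingCircle((w[:,:2]*1000).astype(np.float32)); print(n,m.sum(),w.mean(0).round(4),cc,r)
go([.4934,-.307,.2],10)
E
```

```text
full 2403 [ 0.4951 -0.3075  0.0643] (494.1935119628906, -307.87890625) 27.863113403320312
bare 2075 [ 0.448  -0.3676  0.0642] (446.91021728515625, -367.9139709472656) 28.012161254882812
t 8.95 eef [ 0.4942 -0.3068  0.2002] xang 10.67 shift cm [-0.09  0.    0.02] rot [-0.     0.     0.012] q6 2.4 w 0.0851
```

View pics/w7.png

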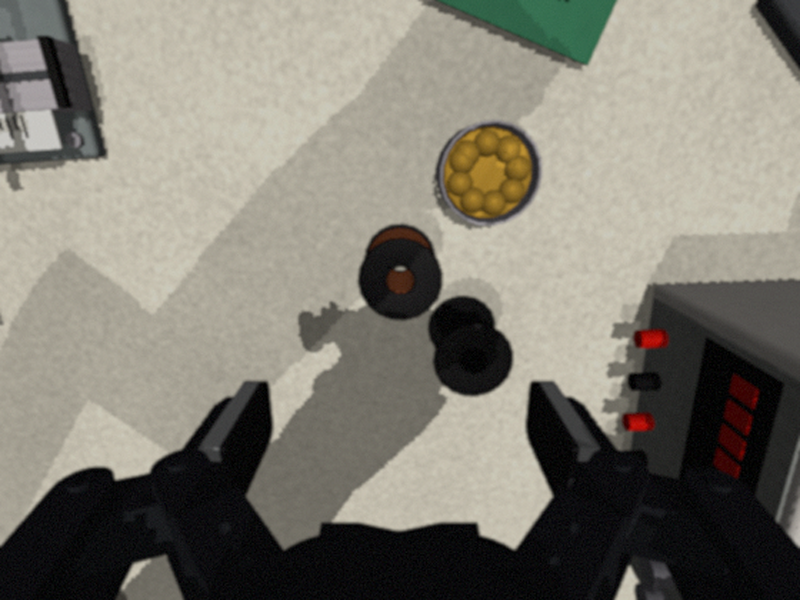

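The wrist view confirms the copper-wound spool at (400,275), the bare one at (472,357) and the tin at (488,172). The spool is centred between the fingers, so I'm descending and gripping.

>>> arm_command(
  increments=[
    {"dx":0.0,"dy":0.1,"dz":4.0,"wx":0.0,"wy":0.0,"wz":0.0,"grip":8.5},
    {"dx":0.0,"dy":0.1,"dz":8.5,"wx":0.0,"wy":0.0,"wz":0.0,"grip":8.5},
    {"dx":0.0,"dy":0.1,"dz":12.0,"wx":0.0,"wy":0.0,"wz":0.0,"grip":8.5},
    {"dx":0.0,"dy":0.1,"dz":14.5,"wx":0.0,"wy":0.0,"wz":0.0,"grip":8.5},
    {"dx":0.0,"dy":0.1,"dz":16.5,"wx":0.0,"wy":0.0,"wz":0.0,"grip":8.5},
    {"dx":0.0,"dy":0.1,"dz":17.8,"wx":0.0,"wy":0.0,"wz":0.0,"grip":8.5},
    {"dx":0.0,"dy":0.1,"dz":17.8,"wx":0.0,"wy":0.0,"wz":0.0,"grip":8.5},
  ],
)

```text
clock: 9.65
eef_pos: [0.4933, -0.3069, 0.0204]
tool_rot: [0.996, 0.092, -0.002, -0.001]
ft_force: [-0.6, -0.2, -0.4]
grip_width: 0.0849
grasp_force: 0.0
```

>>> arm_command(
  increments=[
    {"dx":0.0,"dy":0.0,"dz":0.0,"wx":0.0,"wy":0.0,"wz":0.0,"grip":4.5},
    {"dx":0.0,"dy":0.0,"dz":0.0,"wx":0.0,"wy":0.0,"wz":0.0,"grip":4.0},
    {"dx":0.0,"dy":0.0,"dz":0.0,"wx":0.0,"wy":0.0,"wz":0.0,"grip":3.0},
    {"dx":0.0,"dy":0.0,"dz":0.0,"wx":0.0,"wy":0.0,"wz":0.0,"grip":3.0},
    {"dx":0.0,"dy":0.0,"dz":0.0,"wx":0.0,"wy":0.0,"wz":0.0,"grip":3.0},
    {"dx":0.0,"dy":0.0,"dz":0.0,"wx":0.0,"wy":0.0,"wz":0.0,"grip":3.0},
    {"dx":0.0,"dy":0.0,"dz":0.0,"wx":0.0,"wy":0.0,"wz":0.0,"grip":3.0},
  ],
)

```text
clock: 10.35
eef_pos: [0.496, -0.3085, 0.0243]
tool_rot: [0.996, 0.092, 0.002, 0.001]
ft_force: [-1.0, 0.4, 5.8]
grip_width: 0.0551
grasp_force: 64.4
```

>>> arm_command(
  increments=[
    {"dx":0.0,"dy":0.0,"dz":-0.5,"wx":0.0,"wy":0.0,"wz":0.0,"grip":3.0},
    {"dx":0.0,"dy":0.0,"dz":-1.5,"wx":0.0,"wy":0.0,"wz":0.0,"grip":3.0},
    {"dx":0.0,"dy":0.0,"dz":-3.0,"wx":0.0,"wy":0.0,"wz":0.0,"grip":3.0},
    {"dx":0.0,"dy":0.0,"dz":-5.0,"wx":0.0,"wy":0.0,"wz":0.0,"grip":3.0},
    {"dx":0.0,"dy":0.0,"dz":-8.0,"wx":0.0,"wy":0.0,"wz":0.0,"grip":3.0},
    {"dx":0.0,"dy":0.0,"dz":-11.0,"wx":0.0,"wy":0.0,"wz":0.0,"grip":3.0},
    {"dx":0.0,"dy":0.0,"dz":-14.0,"wx":0.0,"wy":0.0,"wz":0.0,"grip":3.0},
    {"dx":0.0,"dy":0.0,"dz":-16.0,"wx":0.0,"wy":0.0,"wz":0.0,"grip":3.0},
    {"dx":0.0,"dy":0.0,"dz":-17.0,"wx":0.0,"wy":0.0,"wz":0.0,"grip":3.0},
    {"dx":0.0,"dy":0.0,"dz":-17.0,"wx":0.0,"wy":0.0,"wz":0.0,"grip":3.0},
  ],
)

```text
clock: 11.35
eef_pos: [0.4952, -0.3081, 0.1938]
tool_rot: [0.996, 0.092, 0.001, 0.001]
ft_force: [1.1, -0.4, -3.7]
grip_width: 0.0554
grasp_force: 64.2
```

```bash
cat >> h.py <<'E'
def held():
    "tilt of held spool from its top flange's depth, and flange centre"
    o=monitor.get_obs(); im,d,c=snap('wrist'); v,u=np.mgrid[:420,:560]; P=world(c,d,u,v).reshape(420,560,3)
    e=o['eef_pos']; m=(abs(P[...,2]-e[2]-.041)<.012)&(np.hypot(P[...,0]-e[0],P[...,1]-e[1])<.033); w=P[m]
    # drop finger points: keep within 20 mm along the closing axis
    R=Ro.from_quat(o['tool_rot']).as_matrix(); k=abs((w-e)@R[:,1])<.02; w=w[k]
    A=np.c_[w[:,:2]-e[:2],np.ones(len(w))]; s=np.ones(len(w),bool)
    for _ in range(6):
        q=np.linalg.lstsq(A[s],w[s,2],rcond=None)[0]; r=w[:,2]-A@q; s=abs(r)<.003
    n=np.array([-q[0],-q[1],1]); print('flange pts',s.sum(),'of',len(w),'tilt xy',n[:2].round(4),'in tool x,y',(R[:,:2].T@n).round(4),'top at TCP',(q[2]-e[2]).round(4),'bounds along tool x',((w[s]-e)@R[:,0]).min().round(4),((w[s]-e)@R[:,0]).max().round(4))
    return im
E
python3 - <<'E'
from h import *
im=held(); cv2.imwrite('pics/w8.png',cv2.resize(cv2.convertScaleAbs(im[:,:,::-1],alpha=1.3),(800,600),interpolation=cv2.INTER_CUBIC))
o=monitor.get_obs();print(o['ft_force'],o['grasp_force'])
go([.639,.1163,.2],104.3)
E
```

```text
flange pts 9596 of 10385 tilt xy [0.0058 0.001 ] in tool x,y [0.0079 0.002 ] top at TCP 0.0399 bounds along tool x -0.0266 0.0272
[ 0.33455862  1.2921536  -3.54163358] 64.17136866599321
t 11.4 eef [ 0.4945 -0.3077  0.1922] xang 10.53 shift cm [ 21.95 -39.04  -0.78] rot [-0.     0.    -1.637] q6 2.401 w 0.0553
```

View pics/w8.png

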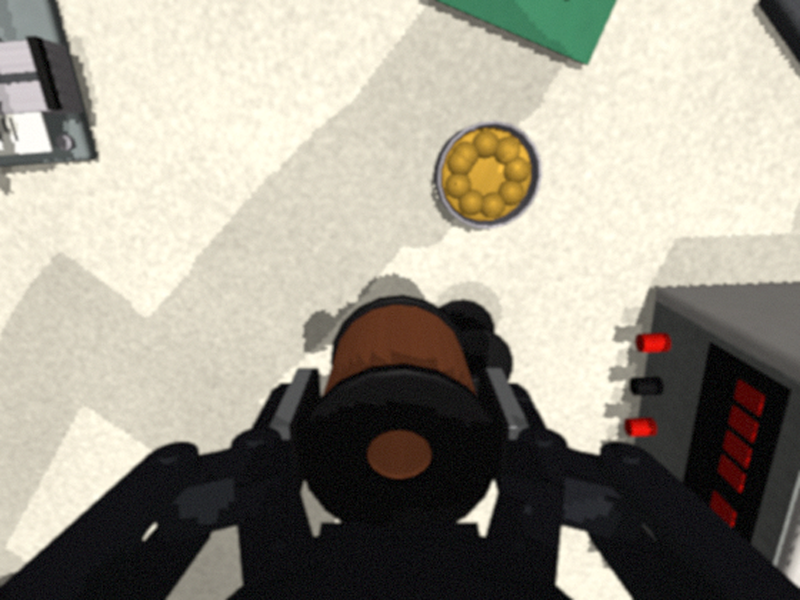

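The spool is held upright (tilt 0.008 rad) and centred, with its copper side visible between the pads. The tin and bare spool are undisturbed. Carrying it to the spindle.

>>> arm_command(
  increments=[
    {"dx":0.9,"dy":-1.6,"dz":-0.8,"wx":0.0,"wy":0.0,"wz":-0.1,"grip":3.0},
    {"dx":2.6,"dy":-4.7,"dz":-0.8,"wx":0.0,"wy":0.0,"wz":-0.24,"grip":3.0},
    {"dx":4.6,"dy":-8.2,"dz":-0.8,"wx":0.0,"wy":0.0,"wz":-0.38,"grip":3.0},
    {"dx":6.8,"dy":-12.1,"dz":-0.8,"wx":0.0,"wy":0.0,"wz":-0.52,"grip":3.0},
    {"dx":9.0,"dy":-16.0,"dz":-0.8,"wx":0.0,"wy":0.0,"wz":-0.66,"grip":3.0},
    {"dx":11.2,"dy":-19.9,"dz":-0.8,"wx":0.0,"wy":0.0,"wz":-0.8,"grip":3.0},
    {"dx":13.4,"dy":-23.8,"dz":-0.8,"wx":0.0,"wy":0.0,"wz":-0.94,"grip":3.0},
    {"dx":15.6,"dy":-27.7,"dz":-0.8,"wx":0.0,"wy":0.0,"wz":-1.08,"grip":3.0},
    {"dx":17.8,"dy":-31.6,"dz":-0.8,"wx":0.0,"wy":0.0,"wz":-1.22,"grip":3.0},
    {"dx":19.8,"dy":-35.2,"dz":-0.8,"wx":0.0,"wy":0.0,"wz":-1.36,"grip":3.0},
  ],
)

```text
clock: 12.4
eef_pos: [0.6242, 0.0765, 0.1977]
tool_rot: [0.714, 0.7, -0.002, -0.001]
ft_force: [1.3, -0.9, -3.7]
grip_width: 0.0552
grasp_force: 64.3
```

```bash
python3 -c "
from h import *
go([.639,.1163,.2],104.3)"
```

```text
t 12.4 eef [0.6242 0.0765 0.1977] xang 88.82 shift cm [ 4.01  1.4  -0.24] rot [-0.004 -0.    -0.27 ] q6 1.713 w 0.0552
```

>>> arm_command(
  increments=[
    {"dx":2.0,"dy":0.7,"dz":0.0,"wx":0.0,"wy":0.0,"wz":-0.12,"grip":3.0},
    {"dx":3.4,"dy":1.2,"dz":0.0,"wx":0.0,"wy":0.0,"wz":-0.24,"grip":3.0},
    {"dx":4.0,"dy":1.4,"dz":0.0,"wx":0.0,"wy":0.0,"wz":-0.27,"grip":3.0},
    {"dx":4.0,"dy":1.4,"dz":0.0,"wx":0.0,"wy":0.0,"wz":-0.27,"grip":3.0},
    {"dx":4.0,"dy":1.4,"dz":0.0,"wx":0.0,"wy":0.0,"wz":-0.27,"grip":3.0},
    {"dx":4.0,"dy":1.4,"dz":0.0,"wx":0.0,"wy":0.0,"wz":-0.27,"grip":3.0},
  ],
)

```text
clock: 13.0
eef_pos: [0.6396, 0.1129, 0.2]
tool_rot: [0.617, 0.787, -0.0, -0.0]
ft_force: [-0.4, -0.5, -2.7]
grip_width: 0.0551
grasp_force: 64.3
```

```bash
python3 - <<'E'
from h import *
go([.639,.1163,.16],104.3); im=held()
# spindle position from first wrist view: disc circle & spindle top; and w2/w3 views
for f in('w1','w2','w3'):
    Z=np.load(f+'.npz'); c={k:Z[k] for k in('view','fovy','cx','cy')}; v,u=np.mgrid[:420,:560]; P=world(c,Z['d'],u,v).reshape(420,560,3)
    D=P[...,:2]-np.array([.639,.1163]); h=np.hypot(*np.moveaxis(D,-1,0))
    m=(h<.034)&(abs(P[...,2]-.024)<.004); w=P[m]
    if len(w)>50:
        A=np.zeros((420,560),np.uint8);A[m]=255
        print(f,'disc',m.sum(),cv2.minEnclosingCircle((w[:,:2]*1000).astype(np.float32)))
    for a,b in((.05,.08),(.08,.1),(.1,.114)):
        t=(h<.014)&(P[...,2]>a)&(P[...,2]<b); 
        if t.sum()>3: w=P[t]; print(' spindle',a,t.sum(),((w.min(0)+w.max(0))/2)[:2].round(4),np.ptp(w,0).round(4),w.mean(0).round(4))
    print(' cam',np.linalg.inv(c['view'])[:3,3].round(3))
# top cam
Z=np.load('top0.npz'); P=np.load('P.npy'); h=np.hypot(P[...,0]-.639,P[...,1]-.1163)
m=(h<.034)&(abs(P[...,2]-.024)<.004); print('top disc',cv2.minEnclosingCircle((P[m][:,:2]*1000).astype(np.float32)))
t=(h<.012)&(P[...,2]>.09)&(P[...,2]<.12); print(t.sum(),P[t].round(4)[:6])
E
```

```text
t 13.0 eef [0.6396 0.1129 0.2   ] xang 103.78 shift cm [0.35 0.02 4.  ] rot [-0.001  0.    -0.009] q6 1.505 w 0.0551
flange pts 9586 of 10367 tilt xy [0.0007 0.0067] in tool x,y [0.0061 0.0013] top at TCP 0.0398 bounds along tool x -0.025 0.0279
w1 disc 2210 ((639.7489624023438, 116.3299560546875), 29.7337646484375)
 spindle 0.05 110 [0.6375 0.1155] [0.0082 0.0109 0.0298] [0.6356 0.1137 0.0656]
 spindle 0.08 99 [0.6374 0.1156] [0.0081 0.0111 0.0197] [0.6355 0.114  0.0903]
 spindle 0.1 217 [0.6395 0.1164] [0.0119 0.0123 0.0126] [0.6383 0.1155 0.1069]
 cam [0.574 0.074 0.372]
w2 disc 5643 ((639.3295288085938, 116.53864288330078), 29.952774047851562)
 spindle 0.05 850 [0.637  0.1164] [0.0089 0.0129 0.03  ] [0.6352 0.1147 0.0662]
 spindle 0.08 919 [0.637  0.1164] [0.0093 0.0131 0.02  ] [0.6351 0.1147 0.0907]
 spindle 0.1 897 [0.6383 0.1162] [0.0113 0.0123 0.013 ] [0.6365 0.1152 0.1055]
 cam [0.536 0.075 0.243]
w3 disc 5834 ((638.49267578125, 105.34246826171875), 27.451963424682617)
 cam [0.546 0.041 0.188]
top disc ((637.8441162109375, 116.35249328613281), 29.75251579284668)
28 [[0.6424 0.1167 0.1112]
 [0.6435 0.1149 0.1062]
 [0.6386 0.1183 0.1169]
 [0.6405 0.117  0.1084]
 [0.6404 0.1145 0.1092]
 [0.6403 0.112  0.1098]]
```

```bash
python3 - <<'E'
from h import *
o=monitor.get_obs(); im,d,c=snap('wrist'); v,u=np.mgrid[:420,:560]
e=o['eef_pos']; R=Ro.from_quat(o['tool_rot']).as_matrix(); h=e[2]+.0399
C=np.linalg.inv(c['view'])[:3,3]; P=world(c,np.ones((420,560)),u,v); t=(h-C[2])/(P[:,2]-C[2]); Q=(C+(P-C)*t[:,None]).reshape(420,560,3)  # rays on top plane
W=world(c,d,u,v).reshape(420,560,3)
q=(Q-e)@R[:,:2]; hole=(np.hypot(q[...,0],q[...,1])<.015)&(W[...,2]<h-.004)
n,l,s,_=cv2.connectedComponentsWithStats(hole.astype(np.uint8)); k=1+s[1:,4].argmax(); p=q[l==k]
print(s[k],'bore centre in tool xy mm',(p.mean(0)*1000).round(2),((p.min(0)+p.max(0))*500).round(2),(np.ptp(p,0)*1000).round(1))
E
```

```text
[ 258  301   44   35 1173] bore centre in tool xy mm [ 1.59 -0.44] [ 1.44 -0.43] [15.7 16.8]
```

>>> arm_command(
  increments=[
    {"dx":0.2,"dy":0.1,"dz":1.5,"wx":0.0,"wy":0.0,"wz":0.0,"grip":3.0},
    {"dx":0.2,"dy":0.1,"dz":3.5,"wx":0.0,"wy":0.0,"wz":0.0,"grip":3.0},
    {"dx":0.2,"dy":0.1,"dz":5.0,"wx":0.0,"wy":0.0,"wz":0.0,"grip":3.0},
    {"dx":0.2,"dy":0.1,"dz":5.5,"wx":0.0,"wy":0.0,"wz":0.0,"grip":3.0},
    {"dx":0.2,"dy":0.1,"dz":5.5,"wx":0.0,"wy":0.0,"wz":0.0,"grip":3.0},
    {"dx":0.2,"dy":0.1,"dz":5.5,"wx":0.0,"wy":0.0,"wz":0.0,"grip":3.0},
  ],
)

```text
clock: 13.7
eef_pos: [0.6411, 0.1161, 0.1463]
tool_rot: [0.616, 0.787, 0.001, 0.001]
ft_force: [0.6, 0.6, -2.5]
grip_width: 0.0553
grasp_force: 64.3
```

>>> arm_command(
  increments=[
    {"dx":0.0,"dy":0.0,"dz":0.4,"wx":0.0,"wy":0.0,"wz":0.0,"grip":3.0},
    {"dx":0.0,"dy":0.0,"dz":0.8,"wx":0.0,"wy":0.0,"wz":0.0,"grip":3.0},
    {"dx":0.0,"dy":0.0,"dz":1.2,"wx":0.0,"wy":0.0,"wz":0.0,"grip":3.0},
    {"dx":0.0,"dy":0.0,"dz":1.2,"wx":0.0,"wy":0.0,"wz":0.0,"grip":3.0},
    {"dx":0.0,"dy":0.0,"dz":1.2,"wx":0.0,"wy":0.0,"wz":0.0,"grip":3.0},
  ],
)

```text
clock: 14.2
eef_pos: [0.6403, 0.1163, 0.133]
tool_rot: [0.616, 0.788, -0.0, -0.0]
ft_force: [-0.1, -0.0, -3.7]
grip_width: 0.0551
grasp_force: 64.3
```

>>> arm_command(
  increments=[
    {"dx":-0.1,"dy":0.0,"dz":0.3,"wx":0.0,"wy":0.0,"wz":0.0,"grip":3.0},
    {"dx":-0.1,"dy":0.0,"dz":0.6,"wx":0.0,"wy":0.0,"wz":0.0,"grip":3.0},
    {"dx":-0.1,"dy":0.0,"dz":0.9,"wx":0.0,"wy":0.0,"wz":0.0,"grip":3.0},
    {"dx":-0.1,"dy":0.0,"dz":1.3,"wx":0.0,"wy":0.0,"wz":0.0,"grip":3.0},
    {"dx":-0.1,"dy":0.0,"dz":1.7,"wx":0.0,"wy":0.0,"wz":0.0,"grip":3.0},
    {"dx":-0.1,"dy":0.0,"dz":2.1,"wx":0.0,"wy":0.0,"wz":0.0,"grip":3.0},
    {"dx":-0.1,"dy":0.0,"dz":2.1,"wx":0.0,"wy":0.0,"wz":0.0,"grip":3.0},
  ],
)

```text
clock: 14.9
eef_pos: [0.6401, 0.1152, 0.1113]
tool_rot: [0.616, 0.788, -0.001, -0.001]
ft_force: [-0.8, 0.3, -3.6]
grip_width: 0.0551
grasp_force: 64.3
```

```bash
python3 -c "
from h import *
go([.640,.1151,.05],104.3);held();o=monitor.get_obs();print(o['ft_force'],o['ft_torque'])"
```

```text
t 14.9 eef [0.6401 0.1152 0.1113] xang 103.92 shift cm [-0.01 -0.01  6.13] rot [-0.002 -0.    -0.007] q6 1.506 w 0.0551
flange pts 9581 of 10355 tilt xy [0.0015 0.0072] in tool x,y [0.0067 0.0014] top at TCP 0.0398 bounds along tool x -0.0246 0.028
[-0.12526833 -0.15034418 -4.1018709 ] [-0.04018928  0.01180716 -0.00556029]
```

The spool is threaded 26 mm onto the spindle with no contact force. Lowering further.

>>> arm_command(
  increments=[
    {"dx":0.0,"dy":0.0,"dz":0.6,"wx":0.0,"wy":0.0,"wz":0.0,"grip":3.0},
    {"dx":0.0,"dy":0.0,"dz":1.3,"wx":0.0,"wy":0.0,"wz":0.0,"grip":3.0},
    {"dx":0.0,"dy":0.0,"dz":2.0,"wx":0.0,"wy":0.0,"wz":0.0,"grip":3.0},
    {"dx":0.0,"dy":0.0,"dz":2.8,"wx":0.0,"wy":0.0,"wz":0.0,"grip":3.0},
    {"dx":0.0,"dy":0.0,"dz":3.6,"wx":0.0,"wy":0.0,"wz":0.0,"grip":3.0},
    {"dx":0.0,"dy":0.0,"dz":4.3,"wx":0.0,"wy":0.0,"wz":0.0,"grip":3.0},
    {"dx":0.0,"dy":0.0,"dz":4.9,"wx":0.0,"wy":0.0,"wz":0.0,"grip":3.0},
    {"dx":0.0,"dy":0.0,"dz":5.3,"wx":0.0,"wy":0.0,"wz":0.0,"grip":3.0},
    {"dx":0.0,"dy":0.0,"dz":5.6,"wx":0.0,"wy":0.0,"wz":0.0,"grip":3.0},
    {"dx":0.0,"dy":0.0,"dz":5.6,"wx":0.0,"wy":0.0,"wz":0.0,"grip":3.0},
  ],
)

```text
clock: 15.95
eef_pos: [0.6405, 0.1153, 0.0558]
tool_rot: [0.616, 0.788, -0.0, -0.0]
ft_force: [-0.1, 0.6, -2.8]
grip_width: 0.0549
grasp_force: 64.4
```

>>> arm_command(
  increments=[
    {"dx":0.0,"dy":0.0,"dz":0.15,"wx":0.0,"wy":0.0,"wz":0.0,"grip":3.0},
    {"dx":0.0,"dy":0.0,"dz":0.3,"wx":0.0,"wy":0.0,"wz":0.0,"grip":3.0},
    {"dx":0.0,"dy":0.0,"dz":0.4,"wx":0.0,"wy":0.0,"wz":0.0,"grip":3.0},
    {"dx":0.0,"dy":0.0,"dz":0.4,"wx":0.0,"wy":0.0,"wz":0.0,"grip":3.0},
  ],
)

```text
clock: 16.35
eef_pos: [0.6407, 0.1154, 0.0523]
tool_rot: [0.616, 0.788, -0.0, -0.0]
ft_force: [-0.3, 0.8, -3.2]
grip_width: 0.0552
grasp_force: 64.4
```

>>> arm_command(
  increments=[
    {"dx":0.0,"dy":0.0,"dz":0.1,"wx":0.0,"wy":0.0,"wz":0.0,"grip":3.0},
    {"dx":0.0,"dy":0.0,"dz":0.2,"wx":0.0,"wy":0.0,"wz":0.0,"grip":3.0},
    {"dx":0.0,"dy":0.0,"dz":0.2,"wx":0.0,"wy":0.0,"wz":0.0,"grip":3.0},
  ],
)

```text
clock: 16.65
eef_pos: [0.6406, 0.1153, 0.0501]
tool_rot: [0.616, 0.788, -0.0, -0.0]
ft_force: [0.0, 0.3, -3.6]
grip_width: 0.055
grasp_force: 64.4
```

>>> arm_command(
  increments=[
    {"dx":0.0,"dy":0.0,"dz":0.1,"wx":0.0,"wy":0.0,"wz":0.0,"grip":3.0},
    {"dx":0.0,"dy":0.0,"dz":0.1,"wx":0.0,"wy":0.0,"wz":0.0,"grip":3.0},
    {"dx":0.0,"dy":0.0,"dz":0.1,"wx":0.0,"wy":0.0,"wz":0.0,"grip":3.0},
  ],
)

```text
clock: 16.95
eef_pos: [0.6407, 0.1153, 0.0492]
tool_rot: [0.616, 0.788, -0.0, -0.0]
ft_force: [-0.3, 0.2, -3.1]
grip_width: 0.0551
grasp_force: 64.4
```

>>> arm_command(
  increments=[
    {"dx":0.0,"dy":0.0,"dz":0.1,"wx":0.0,"wy":0.0,"wz":0.0,"grip":3.0},
    {"dx":0.0,"dy":0.0,"dz":0.1,"wx":0.0,"wy":0.0,"wz":0.0,"grip":3.0},
    {"dx":0.0,"dy":0.0,"dz":0.1,"wx":0.0,"wy":0.0,"wz":0.0,"grip":3.0},
  ],
)

```text
clock: 17.25
eef_pos: [0.6409, 0.1153, 0.0484]
tool_rot: [0.616, 0.788, 0.0, 0.0]
ft_force: [0.3, 0.0, -3.5]
grip_width: 0.0553
grasp_force: 64.4
```

```bash
python3 -c "
from h import *
go([.640,.1151,.048],104.3);held();o=monitor.get_obs();print(o['ft_force'],o['ft_torque'])"
```

```text
t 17.25 eef [0.6409 0.1153 0.0484] xang 103.92 shift cm [-0.   -0.09  0.04] rot [ 0.     0.    -0.007] q6 1.506 w 0.0553
flange pts 8820 of 9829 tilt xy [-0.0012  0.0084] in tool x,y [0.0084 0.0012] top at TCP 0.0399 bounds along tool x -0.0238 0.028
[-0.13774839  0.87297734 -2.61357017] [ 0.01035596 -0.05947137 -0.00447147]
```

>>> arm_command(
  increments=[
    {"dx":0.0,"dy":0.0,"dz":0.1,"wx":0.0,"wy":0.0,"wz":0.0,"grip":3.0},
    {"dx":0.0,"dy":0.0,"dz":0.1,"wx":0.0,"wy":0.0,"wz":0.0,"grip":3.0},
    {"dx":0.0,"dy":0.0,"dz":0.1,"wx":0.0,"wy":0.0,"wz":0.0,"grip":3.0},
  ],
)

```text
clock: 17.6
eef_pos: [0.641, 0.1153, 0.0483]
tool_rot: [0.616, 0.788, 0.0, 0.0]
ft_force: [-3.4, -0.9, 5.4]
grip_width: 0.0552
grasp_force: 64.9
```

>>> arm_command(
  increments=[
    {"dx":0.0,"dy":0.0,"dz":0.05,"wx":0.0,"wy":0.0,"wz":0.0,"grip":3.0},
    {"dx":0.0,"dy":0.0,"dz":0.1,"wx":0.0,"wy":0.0,"wz":0.0,"grip":3.0},
    {"dx":0.0,"dy":0.0,"dz":0.1,"wx":0.0,"wy":0.0,"wz":0.0,"grip":3.0},
  ],
)

```text
clock: 17.9
eef_pos: [0.641, 0.1153, 0.0483]
tool_rot: [0.616, 0.788, 0.0, 0.001]
ft_force: [-4.1, -2.0, 9.6]
grip_width: 0.0552
grasp_force: 65.4
```

Contact at TCP z = 0.0483 with force rising, so the spool is seated. Releasing and retreating.

>>> arm_command(
  increments=[
    {"dx":0.0,"dy":0.0,"dz":-0.15,"wx":0.0,"wy":0.0,"wz":0.0,"grip":5.8},
    {"dx":0.0,"dy":0.0,"dz":-0.15,"wx":0.0,"wy":0.0,"wz":0.0,"grip":6.2},
    {"dx":0.0,"dy":0.0,"dz":-0.15,"wx":0.0,"wy":0.0,"wz":0.0,"grip":7.0},
    {"dx":0.0,"dy":0.0,"dz":-0.15,"wx":0.0,"wy":0.0,"wz":0.0,"grip":8.0},
    {"dx":0.0,"dy":0.0,"dz":-0.15,"wx":0.0,"wy":0.0,"wz":0.0,"grip":8.0},
    {"dx":0.0,"dy":0.0,"dz":-0.15,"wx":0.0,"wy":0.0,"wz":0.0,"grip":8.0},
  ],
)

```text
clock: 18.5
eef_pos: [0.6407, 0.1154, 0.0476]
tool_rot: [0.616, 0.788, -0.0, -0.0]
ft_force: [0.8, 0.7, -0.1]
grip_width: 0.08
grasp_force: 0.0
```

>>> arm_command(
  increments=[
    {"dx":0.0,"dy":0.0,"dz":-1.0,"wx":0.0,"wy":0.0,"wz":0.0,"grip":8.0},
    {"dx":0.0,"dy":0.0,"dz":-3.0,"wx":0.0,"wy":0.0,"wz":0.0,"grip":8.0},
    {"dx":0.0,"dy":0.0,"dz":-6.0,"wx":0.0,"wy":0.0,"wz":0.0,"grip":8.0},
    {"dx":0.0,"dy":0.0,"dz":-10.0,"wx":0.0,"wy":0.0,"wz":0.0,"grip":8.0},
    {"dx":0.0,"dy":0.0,"dz":-14.0,"wx":0.0,"wy":0.0,"wz":0.0,"grip":8.0},
    {"dx":0.0,"dy":0.0,"dz":-16.0,"wx":0.0,"wy":0.0,"wz":0.0,"grip":8.0},
    {"dx":0.0,"dy":0.0,"dz":-17.0,"wx":0.0,"wy":0.0,"wz":0.0,"grip":8.0},
    {"dx":0.0,"dy":0.0,"dz":-17.0,"wx":0.0,"wy":0.0,"wz":0.0,"grip":8.0},
  ],
)

```text
clock: 19.3
eef_pos: [0.6416, 0.1155, 0.2199]
tool_rot: [0.616, 0.788, 0.001, 0.001]
ft_force: [-0.6, -0.5, -0.5]
grip_width: 0.0797
grasp_force: 0.0
```

```bash
python3 - <<'E'
from h import *
o=monitor.get_obs(); print(o['clock'],o['eef_pos'],o['ft_force'],o['grip_width'])
im,d,c=snap('wrist','w9.png'); v,u=np.mgrid[:420,:560]; P=world(c,d,u,v).reshape(420,560,3)
m=(abs(P[...,2]-.089)<.008)&(np.hypot(P[...,0]-.6393,P[...,1]-.1165)<.034)
w=P[m]; A=np.c_[w[:,:2]-[.6393,.1165],np.ones(len(w))]; q=np.linalg.lstsq(A,w[:,2],rcond=None)[0]
print('top flange',m.sum(),cv2.minEnclosingCircle((w[:,:2]*1000).astype(np.float32)),'plane',q.round(4))
D=np.stack([(P[...,:2]-O)@ex,(P[...,:2]-O)@ey],-1)*1000
k=(P[...,2]>.071)&(P[...,2]<.08)&(abs(D[...,0])<60)&(abs(D[...,1]+55)<12); print('knob',k.sum(),D[k].mean(0) if k.any() else '')
E
```

```text
19.3 [0.64157989 0.11553033 0.21989386] [-0.57725008 -0.4755995  -0.4795865 ] 0.07971828967416972
top flange 2531 ((640.8675537109375, 114.44014739990234), 28.00958251953125) plane [-0.     -0.0023  0.0882]
knob 76 [  0.54897643 -53.38789404]
```

The spool is flat, level and on the spindle, the slide is home, and the arm is clear. Handing in.

```bash
python3 -c "
from h import *
print(job.job_done())"
```

```text
the job is handed in; nothing more can be done
None
```

I handed the job in at about 19 s of the 58 s allowed, and the hand-in gave no verdict. By the last measurements the full spool sits level and released on the felt disc, about 2.5 mm off the axis. I held the slide at about 46 mm of draw, level with the clip to within about 1 mm, and eased it home; the clip had not moved.

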